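Clear the carving bench and set the lamp for inspection

TASK

Get the bench ready to inspect the carved rosette: put all the carving tools from the grey mat into the open tool chest, then break the chest's locked lid stay at its knuckle by drawing the black knob towards the front of the chest, and lower the lid gently fully shut without letting it drop. Stand the rosette, boss up, in the middle of the round cork pad, and finally swing the lamp's stiff arm round so that its head hangs straight above the rosette, and let go; leave the mallet and the white pot alone.

Things in the scene. Friction and masses are not known exactly. Their poses are not given: they have to be found in the camera images.
- gouge0: Wood-carving tool (flat chisel, blade 20 mm wide), 190 mm long, lying flat along its x axis on the mat: eight-sided wooden handle 24 mm thick from x = -75 to +45 mm, steel blade from +45 to +117 mm (12 mm above the underside). Origin on the underside below the handle, z up as it lies; it balances near x = +20 mm and is 120 g. 2 to 4 of the four are present, in any places on the mat.
- gouge1: Wood-carving tool (narrow gouge, blade 10 mm wide), 190 mm long, lying flat along its x axis on the mat: eight-sided wooden handle 24 mm thick from x = -75 to +45 mm, steel blade from +45 to +117 mm (12 mm above the underside). Origin on the underside below the handle, z up as it lies; it balances near x = +20 mm and is 120 g. 2 to 4 of the four are present, in any places on the mat.
- gouge2: Wood-carving tool (parting tool, thick blade 14 mm wide), 190 mm long, lying flat along its x axis on the mat: eight-sided wooden handle 24 mm thick from x = -75 to +45 mm, steel blade from +45 to +117 mm (12 mm above the underside). Origin on the underside below the handle, z up as it lies; it balances near x = +20 mm and is 120 g. 2 to 4 of the four are present, in any places on the mat.
- gouge3: Wood-carving tool (broad gouge, blade 26 mm wide), 190 mm long, lying flat along its x axis on the mat: eight-sided wooden handle 24 mm thick from x = -75 to +45 mm, steel blade from +45 to +117 mm (12 mm above the underside). Origin on the underside below the handle, z up as it lies; it balances near x = +20 mm and is 120 g. 2 to 4 of the four are present, in any places on the mat.
- mat_mid (a point): Middle of the top of the flat grey bench mat (220 x 210 x 4 mm, fixed); the tools lie on it side by side about 56 mm apart, roughly along the mat's y axis.
- chest: Open-topped wooden tool chest, fixed: outside 220 (x) x 300 (y) x 85 mm (z), walls and floor 8 mm thick. Origin at the centre of its underside; its front is its -x side, its lid is hinged along the top of its +x side and stands open, leaning back a little, at the start. The tools fit in lying along its y axis; they may lie on one another if below the rim.
- lid (a joint): Lid angle: 0 = open, leaning back 0.15 rad from upright; 1.721 rad = fully shut, flat on the rim. The lid is a 220 x 300 x 12 mm board of 0.5 kg; its hinge friction (0.3 N m) holds it while near upright, but below about 60 degrees from the horizontal it drops by its own weight unless supported.
- lid_bar (a point): Middle of the lid's handle: a round steel bar, 16 mm diameter, 110 mm long along the chest's y, on two brackets 45 mm either side of its middle, 255 mm from the hinge axis along the lid. Lid open: at the top, 338 mm above the bench, with 27 mm free below it down to the lid's edge. Lid shut: 91 mm above the bench, 27 mm free between it and the chest's front wall.
- lid_hinge (a point): Point on the lid's hinge axis at its middle, 85 mm above the bench; the axis is parallel to the chest's y axis.
- knuckle (a joint): Bend of the two-link steel lid stay on the chest's +y side: 0 = locked (a little past straight, against a stop, so that the lid cannot be lowered); it grows as the knuckle is drawn towards the chest's front (-x) and up, about 2.8 rad with the lid shut. From about 0.1 rad it is past the lock; 0.4 rad or more counts as broken. It takes only a few newtons.
- stay_knob (a point): Grip point of the round black knob at the stay's knuckle: 14 mm diameter, 60 mm long along the chest's y, sticking out to +y; this point is 44 mm out from the links, 16 mm from the free end, 125 mm high while locked. It moves on a circle of 58 mm radius about the lower pivot, at x = 35, z = 75 mm in the chest's frame: first to the chest's front and up, then, as the lid sinks, down.
- lamp_knob (a point): Grip point of the upright black knob on top of the lamp's head: 22 mm diameter, top 268 mm and this point 245 mm above the bench, straight above the middle of the head (shade 84 mm across, 143 to 218 mm high). The arm turns about the vertical post, whose axis lies 260 mm along this point's +x axis, and turns 0.9 rad or more either way; its joint is stiff (0.3 N m) and stays where released.
- pad_mid (a point): Middle of the top of the fixed round cork pad, 130 mm across and 6 mm thick. It lies about 260 mm (within 5) from the lamp post's axis, so the lamp's head can hang straight above it.
- rosette: Carved wooden rosette: a disc of 96 mm diameter and 18 mm thick with petals round the edge and a round boss of 36 mm diameter in the middle that reaches 52 mm above its underside; 160 g. Origin at the centre of its underside, z up through the boss.
- mallet: Bystander: wooden carver's mallet lying on the bench, head 120 mm long, 68 mm thick. Leave alone.
- brush_pot: Bystander: white ceramic pot, 80 mm across, 90 mm high. Leave alone.
Not all that is in view belongs to the job. Of the things shaped like the part that bears pad_mid, the cork one is meant.

How it is judged (in metres and radians):
On the way, in this order (a step that is already met when the one before it is completed fails the run):
1. all the carving tools that are present lie in the chest, its lid still open (x of gouge0 in the frame of chest between -0.1 and 0.1 m and y of gouge0 in the frame of chest between -0.135 and 0.135 m and z of gouge0 in the frame of chest between -0.01 and 0.075 m and x of gouge1 in the frame of chest between -0.1 and 0.1 m and y of gouge1 in the frame of chest between -0.135 and 0.135 m and z of gouge1 in the frame of chest between -0.01 and 0.075 m and x of gouge2 in the frame of chest between -0.1 and 0.1 m and y of gouge2 in the frame of chest between -0.135 and 0.135 m and z of gouge2 in the frame of chest between -0.01 and 0.075 m and x of gouge3 in the frame of chest between -0.1 and 0.1 m and y of gouge3 in the frame of chest between -0.135 and 0.135 m and z of gouge3 in the frame of chest between -0.01 and 0.075 m and linear speed of each of gouge0, gouge1, gouge2, gouge3 below 0.03 m/s and value of joint lid below 0.3 rad), for 0.2 s.
2. the stay is broken at its knuckle while the lid is still up (value of joint knuckle above 0.4 rad and value of joint lid below 1.1 rad), for 0.1 s.
3. the lid is fully shut (value of joint lid above 1.68 rad), for 0.2 s.
At the end, for the whole second after the job is handed in: Every tool present lies inside the chest below its rim, the lid is shut (within 0.04 rad), the rosette lies flat, boss up, on the pad with its centre within 20 mm of the pad's, the lamp's head is within 20 mm (horizontally) of straight above the rosette's centre, and all is released and at rest (x of gouge0 in the frame of chest between -0.1 and 0.1 m and y of gouge0 in the frame of chest between -0.135 and 0.135 m and z of gouge0 in the frame of chest between -0.01 and 0.075 m and x of gouge1 in the frame of chest between -0.1 and 0.1 m and y of gouge1 in the frame of chest between -0.135 and 0.135 m and z of gouge1 in the frame of chest between -0.01 and 0.075 m and x of gouge2 in the frame of chest between -0.1 and 0.1 m and y of gouge2 in the frame of chest between -0.135 and 0.135 m and z of gouge2 in the frame of chest between -0.01 and 0.075 m and x of gouge3 in the frame of chest between -0.1 and 0.1 m and y of gouge3 in the frame of chest between -0.135 and 0.135 m and z of gouge3 in the frame of chest between -0.01 and 0.075 m and linear speed of each of gouge0, gouge1, gouge2, gouge3, rosette below 0.03 m/s and value of joint lid above 1.68 rad and horizontal distance between rosette and pad_mid below 0.02 m and z of rosette in the frame of pad_mid between -0.006 and 0.006 m and angle between rosette's own z axis and vertical below 0.1 rad and horizontal distance between lamp_knob and rosette below 0.02 m); the robot touches nothing.
It fails at once if the lid is let drop: it turns faster than 2 rad/s (about 0.4 m/s at its edge) in the last 0.3 rad before it is shut (value of joint lid above 1.42 rad and velocity of joint lid above 2 rad/s).
It fails at once if the mallet or the white pot is moved more than 30 mm (distance of any of mallet, brush_pot from where it was at the start of the episode above 0.03 m).
Of gouge0, gouge1, gouge2, gouge3 only 2 to 4 are there at a start; the rules pass over those that are not, and their reading is None.
At some moment in a run one of gouge0, gouge1, gouge2, gouge3, rosette may be knocked a few centimetres aside while the robot is not near it.
It also fails if it takes over 210 s, if anything falls off the work surface, if the arm or the gripper's body presses on something with over 40 N, if the wrist force passes 120 N, or if a joint passes its speed limit or range.

ROBOT

A 6-joint arm with a two-finger parallel gripper is mounted at the origin on the work surface. World frame = base frame: x ahead of the robot, y to its left, z up, the work surface at z = 0. Lengths are in mm, angles in rad, forces in N, time in s.
With the tool pointing down it reaches from about 300 to 775 mm from the base axis. Payload 14.6 kg.
Tool frame: the origin (TCP) lies on the centre line of the jaws, within the pads' length; the fingertips stand 19 mm ahead of it and the grasp point (between the pads) is the TCP (bot.tip_reach is the distance from the TCP to the fingertips, in mm); z points along the fingers, y is the line along which they close (so a half turn about z gives the same grasp; the last joint's range is limited). The gripper opens to 85 mm and grips with 20 to 120 N. Pads are 22 mm wide; open, the fingers measure 114 mm over their backs; the gripper's body (76 mm by 85 mm) begins 54 mm behind the grasp point. The pads swing forward as they close: fully open they stand 13 mm farther back than shut.
Start: joints at [1.173, 0.3, 1.521, -0, 1.321, -0.067], TCP at [178.637, 520.172, 250.281] pointing down, gripper open.
Joint ranges: [-3.03, 3.03], [-0.79, 2.21], [0.23, 2.52], [-1.04, 4.18], [0, 3.07], [-2.55, 2.55]. Speed limits (rad/s): [2.22, 2.22, 2.57, 3.14, 3.14, 3.14].

INTERFACE

Orientations are given as a unit quaternion [w, x, y, z].
In Python, from rig import bot gives the robot as it stands. Calls block until the motion is done:
- bot.move_to(position, orientation): joint-space move of the TCP to a pose.
- bot.servo_line(position, attitude=None, speed=150, until_force=None): straight line of the TCP; attitude=None keeps the orientation; speed is the mean speed in mm/s. With until_force (N) it stops when the force on the tool has changed by that much, and returns True; else False.
- bot.move_joints(angles): joint-space move.
- bot.move_gripper(opening, grip_force=None): finger opening in mm; grip_force is the grip in N (None keeps the last); returns when the fingers have stopped.
- bot.dwell(seconds).
- bot.ik(position, orientation): joint angles nearest the present ones, or None.
- bot.read_state(): the state.
- bot.read_camera(name): name is "scene" or "top" or "wrist"; returns a dict with "image" (480x640x3 uint8, blue, green, red), "depth" (480x640 float32, mm along the optical axis (not along the pixel's ray), 0 where there is no reading), "fovy" (degrees; the focal length in pixels is half the picture's height over the tangent of half this angle, whatever the lens; pixels are square), "cx", "cy" (the principal point, pixels), "eye" and "attitude" of the camera in the world; the wrist camera has in their place "mount" (4x4, takes a point from camera to tool coordinates, whose origin is the TCP and whose axes are the flange's). Camera axes: x right, y down, z forward; pixel columns grow to the right and rows downward; lengths in mm; the calibration is good to about 2 mm. A picture is of the moment at which its call begins: read the wrist's pose just before it.
A pose or a line that the arm cannot do raises bot.MotionError and nothing moves.
- bot.finish_job(): hands the job in; it is judged then, once.
The state is a dict: "clock": time; "joint_positions": joint angles; "qvel": joint speeds; "effort": joint torques, N m; "ee_pos": TCP position; "tool_rot": TCP orientation; "ft_force": force on the tool from outside, world axes, zero at the start; "moment": the same for the moment, N m; "grip_width": finger opening in mm; "grip_force": force on a finger pad.
Only numpy, scipy, OpenCV 4.12 (cv2) and the standard library are available. Lean on these libraries where they do the work, as an engineer would, in place of code of your own. Each camera call takes 0.05 s, during which the arm holds its last target. There are 200 camera calls.

## Working session

There is one attempt and no reset: what is moved stays moved. The work goes in short steps, each a Python script; the robot and the scene stay as the last script left them, time stands still between calls to the robot, and variables do not carry over. Pictures are saved under pics/ and viewed, at most 14 in all, crops included, and the job is handed in when it is done.

```bash
ls; mkdir -p pics; cat > h.py <<'E'
import numpy as np, cv2
from rig import bot
from scipy.spatial.transform import Rotation as R
def rot(q): return R.from_quat(np.r_[q[1:],q[0]]).as_matrix()
def quat(M):
    q=R.from_matrix(M).as_quat(); return [q[3],q[0],q[1],q[2]]
def cam(name):
    s=bot.read_state(); c=bot.read_camera(name)
    if name=='wrist':
        T=np.eye(4);T[:3,:3]=rot(s['tool_rot']);T[:3,3]=s['ee_pos'];T=T@np.array(c['mount'])
        c['Rm'],c['t']=T[:3,:3],T[:3,3]
    else: c['Rm'],c['t']=rot(c['attitude']),np.array(c['eye'])
    c['f']=240/np.tan(np.radians(c['fovy'])/2); return c
def ray(c,u,v):
    return c['Rm']@np.array([(u-c['cx'])/c['f'],(v-c['cy'])/c['f'],1.])
def onz(c,u,v,z):
    d=ray(c,u,v); return c['t']+d*(z-c['t'][2])/d[2]
def cloud(c):
    v,u=np.mgrid[:480,:640]; d=c['depth'].astype(float)
    P=np.stack([(u-c['cx'])/c['f']*d,(v-c['cy'])/c['f']*d,d],-1)@c['Rm'].T+c['t']; P[d==0]=np.nan; return P
def proj(c,p):
    q=c['Rm'].T@(np.array(p)-c['t']); return q[:2]/q[2]*c['f']+[c['cx'],c['cy']]
def down(yaw):  # tool y axis (closing line) at world angle yaw+90; tool x at yaw
    x=np.array([np.cos(yaw),np.sin(yaw),0]);z=np.array([0,0,-1.]);return quat(np.stack([x,np.cross(z,x),z],1))
E
python3 - <<'E'
from h import *
import pickle
for n in ['scene','top']:
    c=cam(n); cv2.imwrite(f'pics/{n}0.png',c['image']); pickle.dump(c,open(n+'.pkl','wb'))
    print(n,c['fovy'],c['cx'],c['cy'],c['t'],c['Rm'].round(3).tolist())
s=bot.read_state();print(s['tool_rot'],s['clock'])
E
```

```text
pics
scene 50.50526584223793 325.8084610484006 246.70735781040227 [1108.55452478  950.26651238 1059.6099353 ] [[-0.817, 0.381, -0.432], [0.576, 0.552, -0.603], [0.009, -0.741, -0.671]]
top 44.224467839529176 319.33189915919587 244.45635592911162 [ 475.58363035  194.65746311 1648.10203484] [[-0.02, -0.998, 0.051], [-1.0, 0.02, -0.009], [0.008, -0.051, -0.999]]
[-1.23400325e-04  1.64633657e-01  9.86354645e-01 -5.07757907e-04] 0.1
```

View pics/scene0.png

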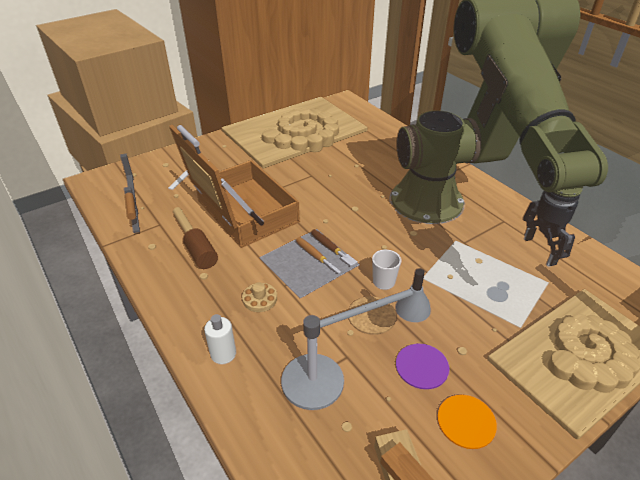

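View pics/top0.png

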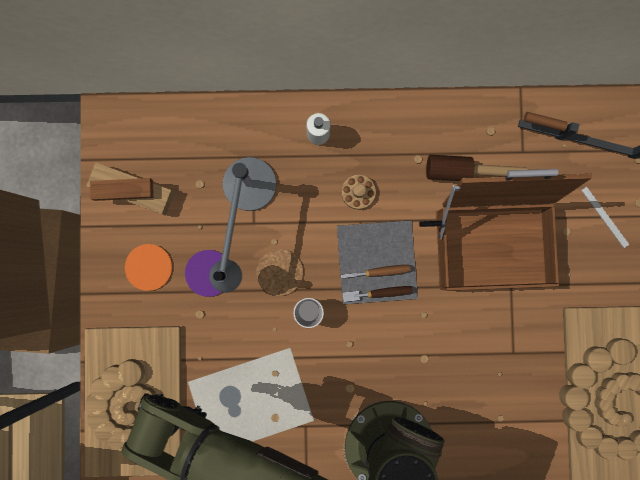

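Top view: two tools on the mat, with handles at (390,270) and (392,293) and blades to the left. Candidates:
- **Pad:** cork disc (279,272), orange (148,267), purple (210,273). I choose the cork one.
- **Rosette:** disc with boss (359,191). The carved boards at (120,400) and (610,400) are not it.
- **Lamp head knob:** (219,276), with the post at (240,172).
- **Tools:** the clamp (570,130) and the rule (605,217) are not carving tools.

The chest is at (500,248) and the stay knob at (431,224).

```bash
python3 - <<'E'
from h import *
import pickle
c=pickle.load(open('top.pkl','rb')); P=cloud(c); im=c['image']
b,g,r=[im[...,i].astype(int) for i in range(3)]
def at(u,v): return P[v,u].round(0)
for n,(u,v) in dict(bench=(330,380),mat=(370,240),rosboss=(359,190),lampknob=(219,276),post=(240,172),knob=(431,224),pot=(309,300),rimfront=(500,288),rimL=(446,260),rimR=(555,260),floor=(500,250),mallet=(450,167)).items(): print(n,at(u,v))
def box(u0,u1,v0,v1,m):
    k=np.zeros(m.shape,bool);k[v0:v1,u0:u1]=m[v0:v1,u0:u1];return k
Z=P[...,2]
# chest rim: points with z 78..92 in window
k=box(436,570,195,300,(Z>80)&(Z<90)); q=P[k]; 
rr=cv2.minAreaRect(q[:,:2].astype(np.float32)); print('rim rect',rr, np.median(q[:,2]),k.sum())
# rosette
k=box(335,385,165,215,(Z>8)&(Z<60)); q=P[k]; print('ros',cv2.minEnclosingCircle(q[:,:2].astype(np.float32)))
k=box(335,385,165,215,(Z>42)&(Z<60)); q=P[k]; print('boss',cv2.minEnclosingCircle(q[:,:2].astype(np.float32)),np.median(q[:,2]))
# lamp
for nm,z0,z1,w in (('knob',255,280,(200,245,255,295)),('post',0,0,None)):
    if w:
        k=box(*w,(Z>z0)&(Z<z1)); q=P[k]; print(nm,k.sum(),cv2.minEnclosingCircle(q[:,:2].astype(np.float32)),np.median(q[:,2]))
k=box(225,260,150,200,(Z>150)); q=P[k]; print('postz',np.unique(q[:,2].round(-1),return_counts=True)); t=q[q[:,2]>q[:,2].max()-8];print(cv2.minEnclosingCircle(t[:,:2].astype(np.float32)))
# shade top
k=box(195,250,250,300,(Z>140)&(Z<222)); q=P[k]; print('shade',cv2.minEnclosingCircle(q[:,:2].astype(np.float32)))
# pad
k=box(250,310,245,300,(Z>3.5)&(Z<12)); cs=cv2.findContours(k.astype(np.uint8),0,1)[0]; cc=max(cs,key=cv2.contourArea)[:,0]
q=np.array([onz(c,u,v,6) for u,v in cc]);print('pad',cv2.minEnclosingCircle(q[:,:2].astype(np.float32)))
k=box(415,445,215,232,(Z>95)&(Z<140)); q=P[k];print('knob',k.sum(),q.min(0),q.max(0),q.mean(0))
# tools
k=box(340,418,225,300,(Z>10)&(Z<40)); n,l,st,ce=cv2.connectedComponentsWithStats(k.astype(np.uint8))
for i in range(1,n):
    if st[i,4]<30: continue
    q=P[l==i]; m=q[:,:2].mean(0); _,_,V=np.linalg.svd(q[:,:2]-m); d=V[0]; s=(q[:,:2]-m)@d; print('tool',st[i],m,np.degrees(np.arctan2(d[1],d[0])),s.min(),s.max(),np.percentile(q[:,2],95), (m+d*s.min()).round(),(m+d*s.max()).round())
print('lid bar'); k=box(480,570,160,185,(Z>320)&(Z<355)); q=P[k];print(k.sum(),q.min(0),q.max(0),q.mean(0))
cv2.imwrite('pics/crop.png',cv2.resize(np.hstack([im[220:310,335:425],im[220:310,245:335]]),None,fx=4,fy=4))
E
```

```text
bench [184. 159.  -2.]
mat [569.  39.   8.]
rosboss [703.  70.  54.]
lampknob [477. 418. 267.]
post [728. 372. 222.]
knob [ 600. -107.  131.]
pot [407. 212.  25.]
rimfront [ 431. -293.   88.]
rimL [ 508. -154.   82.]
rimR [ 502. -445.   82.]
floor [ 534. -323.    6.]
mallet [ 759. -176.   66.]
rim rect ((541.03662109375, -294.111328125), (221.7025909423828, 312.4497375488281), 0.9977210164070129) 85.10019036316612 1015
ros ((707.8260498046875, 69.92547607421875), 86.17854309082031)
boss ((704.804931640625, 69.4043197631836), 17.81406593322754) 52.414256243695945
knob 82 ((478.3096923828125, 421.3243408203125), 11.694979667663574) 267.77825672185566
postz (array([150., 190., 200., 210., 220., 230.]), array([  1,   4,   7,  84, 138, 120]))
((733.3917236328125, 373.05517578125), 18.028600692749023)
shade ((489.2763366699219, 418.6256103515625), 53.07073974609375)
pad ((495.96917724609375, 290.510498046875), 86.58721923828125)
knob 154 [ 582.97936343 -145.01238661   95.91314997] [614.42316458 -77.76415974 139.95232654] [ 600.81645864 -112.27321444  128.67958281]
tool [341 265  71  14 467] [481.75261264  11.59129249] -84.51544626838742 -111.99622124302758 83.5003787103025 32.28051834390567 [471. 123.] [490. -72.]
tool [343 285  72  15 565] [423.09662654  18.77427615] 94.60328418872781 -97.95768973128247 100.97356994209017 31.284698392768814 [431. -79.] [415. 119.]
lid bar
371 [ 684.81735118 -352.01748408  320.13104195] [ 702.38210067 -240.52576154  351.32036395] [ 692.99675127 -294.88611712  343.20757211]
```

View pics/crop.png

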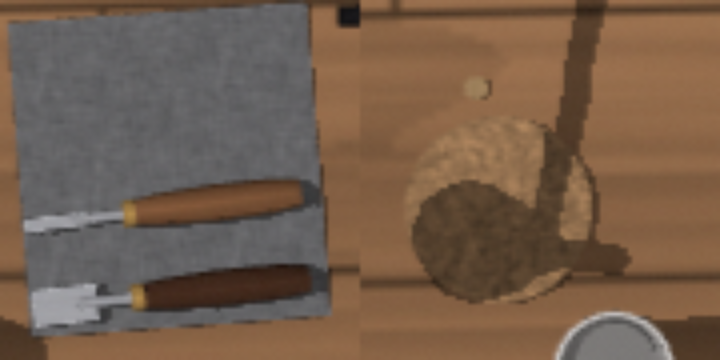

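The crop shows two tools with their blades pointing to +y, and the cork pad, which lies under the lamp's shadow. I'll refine the pad and knob positions and check reach before moving.

```bash
python3 - <<'E'
from h import *
import pickle
c=pickle.load(open('top.pkl','rb'));s=pickle.load(open('scene.pkl','rb'))
im=c['image'].astype(int)
# pad by hough / texture: edge vs bench colour
z0=cv2.resize(c['image'][235:310,240:320],None,fx=8,fy=8)
cir=cv2.HoughCircles(cv2.medianBlur(cv2.cvtColor(z0,6),9),cv2.HOUGH_GRADIENT,1,400,param1=60,param2=15,minRadius=150,maxRadius=230)
for a in cir[0]: u,v=240+a[0]/8-.4,235+a[1]/8-.4; p=onz(c,u,v,6); print('pad',u,v,p,a[2]/8*1640/c['f'])
# stay knob dark
for C,w in ((c,(405,445,210,240)),(s,(245,275,205,235))):
    g=C['image'].max(2); k=np.zeros(g.shape,np.uint8); k[w[2]:w[3],w[0]:w[1]]=g[w[2]:w[3],w[0]:w[1]]<45
    n,l,st,ce=cv2.connectedComponentsWithStats(k); i=1+np.argmax(st[1:,4]); v,u=np.where(l==i); print(st[i],ce[i]); 
    if C is c:
        print([onz(c,x,ce[i][1],125).round() for x in (u.min()-.5,u.max()+.5)])
bar=[695,-295,338]
for n,p,y in (('bar',bar,90),('barshut',[396,-295,91],90),('knob',[603,-95,125],90),('t1',[481,26,26],95),('ros',[705,69,38],90),('pad',[493,288,50],120),('lamp',[478,421,245],140),('chest',[571,-295,32],90)):
    q=bot.ik(p,down(np.radians(y))); print(n,None if q is None else np.round(q,2))
E
```

```text
Traceback (most recent call last):
TypeError: 'NoneType' object is not subscriptable
```

```bash
python3 - <<'E'
from h import *
import pickle
c=pickle.load(open('top.pkl','rb'));s=pickle.load(open('scene.pkl','rb'))
p=onz(c,280,271.7,6); print('pad',p,'dist post',np.hypot(*(p[:2]-[733.4,373])))
for C,w in ((c,(405,445,210,240)),):
    g=C['image'].max(2); k=np.zeros(g.shape,np.uint8); k[w[2]:w[3],w[0]:w[1]]=g[w[2]:w[3],w[0]:w[1]]<45
    n,l,st,ce=cv2.connectedComponentsWithStats(k); i=1+np.argmax(st[1:,4]); v,u=np.where(l==i); print(st[i],ce[i]); 
    print([onz(c,x,ce[i][1],125).round() for x in (u.min()-.5,u.max()+.5)])
bar=[695,-295,338]
for n,p,y in (('bar',bar,90),('barshut',[396,-295,91],90),('knob',[603,-95,125],90),('t1',[481,26,26],95),('ros',[705,69,38],90),('pad',[493,288,50],120),('lamp',[478,421,245],140),('chest',[571,-295,32],90)):
    q=bot.ik(p,down(np.radians(y))); print(n,None if q is None else np.round(q,2))
E
```

```text
pad [485.88156826 291.32260533   6.        ] dist post 260.6464479952849
[420 220  24  11 114] [431.51754386 223.31578947]
[array([603., -79., 125.]), array([ 602., -141.,  125.])]
bar [-0.45  0.81  0.56 -0.    1.77 -0.45]
barshut [-0.71  0.38  1.83 -0.    0.94 -0.71]
knob [-0.22  0.56  1.46 -0.    1.12 -0.22]
t1 [-0.02  0.48  1.88 -0.    0.78 -0.11]
ros [ 0.05  0.87  1.16 -0.    1.12  0.05]
pad [ 0.46  0.59  1.62 -0.    0.93 -0.06]
lamp [ 0.66  0.5   1.26 -0.    1.39 -0.21]
chest [-0.53  0.74  1.4  -0.    1.   -0.53]
```

```bash
cat > s1.py <<'E'
from h import *
st=bot.read_state
p=st()['ee_pos']; bot.servo_line([p[0],p[1],420])
bot.move_to([481,26,420],down(np.radians(95)))
for i,(xy,ang,xd) in enumerate((((481.5,21),95.5,575),((423,15),94.6,505))):
    bot.move_gripper(48)
    bot.move_to([*xy,140],down(np.radians(ang)))
    hit=bot.servo_line([*xy,26],speed=100,until_force=8)
    z=st()['ee_pos'][2]
    bot.move_gripper(0,60); s=st(); print(i,'hit',hit,z,'w',s['grip_width'],'f',s['grip_force'])
    if s['grip_width']<12: break
    bot.servo_line([*xy,190])
    s=st(); print('lift w',s['grip_width'],s['ft_force'])
    bot.move_to([xd,-299,190],down(np.radians(90)))
    hit=bot.servo_line([xd,-299,33],speed=100,until_force=8); print('place',hit,st()['ee_pos'])
    bot.move_gripper(48)
    bot.servo_line([xd,-299,190])
bot.move_to([480,-20,420],down(np.radians(90)))
c=cam('top');cv2.imwrite('pics/top1.png',c['image'][60:360,200:640]);print(st()['clock'])
E
python3 s1.py
```

```text
0 hit False 26.497165917328754 w 22.761229262653252 f 59.84532594680786
lift w 22.567050291079596 [-0.385556   -0.75766315 -1.14457074]
place False [ 575.25187416 -299.1507827    33.61818589]
1 hit False 26.447319135096876 w 22.350590794207122 f 59.795899987220764
lift w 22.45195144163727 [ 0.70863753  0.27730703 -1.84674168]
place False [ 505.24018249 -299.14112868   33.5556192 ]
22.7667
```

View pics/top1.png

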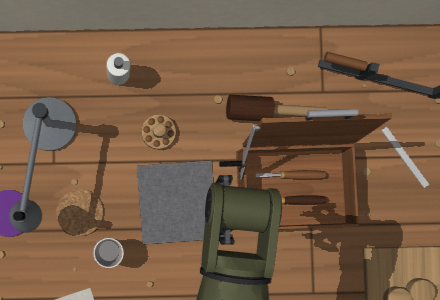

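Both tools are in the chest (crop 295,175 and 303,200) and the mat is empty. Next is the stay knob.

```bash
cat > s2.py <<'E'
from h import *
st=bot.read_state; q=down(np.radians(90))
bot.move_gripper(44)
bot.move_to([603,-91,260],q)
hit=bot.servo_line([603,-91,128],speed=100,until_force=8); print(hit,st()['ee_pos'])
bot.move_gripper(0,25); s=st(); print('w',s['grip_width'],s['ft_force'])
C=np.array([575,75]); r=58
for a in np.radians(np.arange(64,106,4)):
    bot.servo_line([C[0]+r*np.cos(a),-91,C[1]+r*np.sin(a)+3],speed=40)
    s=st(); print(np.degrees(a).round(),s['ee_pos'].round(1) if hasattr(s['ee_pos'],'round') else s['ee_pos'],np.round(s['ft_force'],1),round(s['grip_width'],1))
    if np.abs(s['ft_force']).max()>30: break
bot.dwell(.3)
c=cam('scene');cv2.imwrite('pics/sc2.png',c['image'][90:290,100:400][:, :].repeat(2,0).repeat(2,1));print(st()['clock'])
E
python3 s2.py
```

```text
False [603.26404533 -91.04688158 128.6496325 ]
w 13.083069927061144 [-20.27343338   0.38157903  12.52880714]
64.0 [599.7 -91.  129.4] [-4.  -1.4 -6. ] 13.0
68.0 [596.4 -91.  131.5] [-2.6 -1.1 -7.8] 12.9
72.0 [593.  -91.1 133.5] [-0.8 -1.  -5.5] 13.5
76.0 [589.6 -91.1 135.2] [ 1.9 -1.4  1.6] 12.9
80.0 [586.1 -91.1 136.6] [ 4.5 -1.4  6.7] 12.8
84.0 [582.3 -91.2 137.5] [ 5.1 -0.3  8.9] 12.7
88.0 [578.3 -91.2 137.9] [ 4.9 -1.   9.8] 12.5
92.0 [574.3 -91.3 138. ] [ 2.4 -0.9 10.1] 12.7
96.0 [570.  -91.3 137.6] [ 1.7 -2.2  9.6] 13.0
100.0 [566.  -91.4 137. ] [ 2.3 -2.4 10.2] 13.0
104.0 [561.9 -91.4 136. ] [ 0.7 -2.8  9.8] 12.9
28.7917
```

View pics/sc2.png

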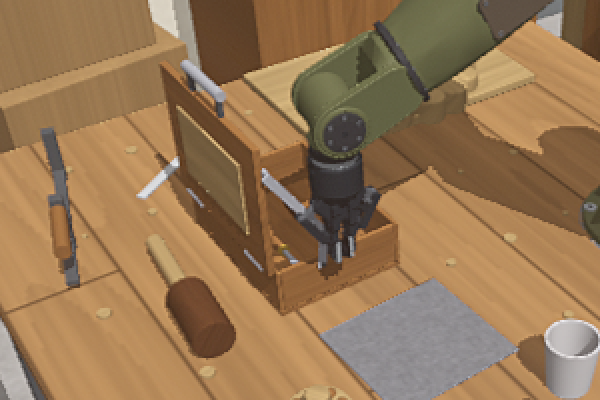

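The stay is bent and the lid is near upright. I'll release the knob and find the bar again.

```bash
python3 - <<'E'
from h import *
st=bot.read_state; q=down(np.radians(90))
bot.move_gripper(44); p=st()['ee_pos']; bot.servo_line([p[0],-89,300]); bot.servo_line([480,20,400])
c=cam('top');P=cloud(c);Z=P[...,2]
k=np.zeros(Z.shape,bool);k[140:300,470:600]=True
m=k&(Z>333)&(Z<365);q=P[m];print(m.sum(),q.min(0),q.max(0),np.median(q,0))
v,u=np.where(m);print(u.min(),u.max(),v.min(),v.max()); x=onz(c,np.median(u),np.median(v),345);print(x)
cv2.imwrite('pics/top3.png',c['image'][130:310,400:620].repeat(3,0).repeat(3,1));print(st()['clock'])
E
```

```text
365 [ 643.76847192 -355.50971259  334.38732679] [ 661.07468674 -241.27896046  354.71079196] [ 652.04892581 -295.499192    347.2977318 ]
509 559 187 195
[ 651.84912577 -296.49371391  345.        ]
31.775
```

View pics/top3.png

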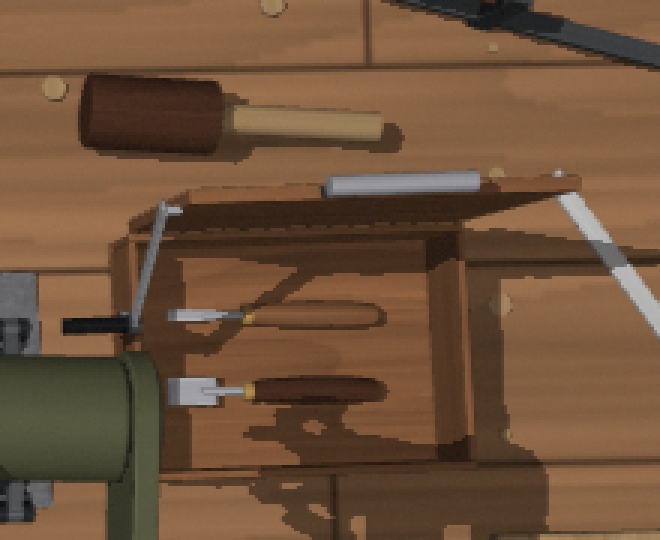

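```bash
cat > s3.py <<'E'
from h import *
st=bot.read_state; q=down(np.radians(90)); hx,y=649.5,-296
off=6
def pt(t): return np.array([hx-255*np.cos(t)+6*np.sin(t),y,85+255*np.sin(t)+6*np.cos(t)+off])
bot.move_gripper(40)
bot.move_to([560,-150,430],q); bot.move_to([652,y,430],q)
print(bot.servo_line([652,y,340+off],speed=100,until_force=8))
bot.move_gripper(0,30); s=st(); print('w',s['grip_width'],np.round(s['ft_force'],1))
if not 11<s['grip_width']<20: raise SystemExit
for d in np.arange(85,-0.1,-5):
    bot.servo_line(pt(np.radians(d)),speed=60)
    s=st(); f=np.array(s['ft_force']); print(d,np.round(s['ee_pos'],0),f.round(1),round(s['grip_width'],1))
    if np.abs(f).max()>45: print('STOP'); raise SystemExit
p=pt(0)
print(bot.servo_line(p-[0,0,4],speed=20,until_force=15),np.round(st()['ee_pos'],1),np.round(st()['ft_force'],1)); bot.dwell(.5)
cv2.imwrite('pics/sc4.png',cam('scene')['image'][90:290,100:400].repeat(2,0).repeat(2,1));print(st()['clock'])
E
python3 s3.py
```

```text
False
w 14.776192346962922 [-0.4 -0.4  4.5]
85.0 [ 633. -296.  346.] [-0.5 -2.2  5.1] 15.0
80.0 [ 611. -296.  343.] [-2.1 -5.4  4.9] 14.7
75.0 [ 589. -297.  339.] [-1.4 -7.3  3.8] 14.5
70.0 [ 568. -297.  332.] [-2.8 -6.9  2.7] 14.8
65.0 [ 547. -297.  324.] [-2.  -8.4  1.3] 14.6
60.0 [ 527. -297.  314.] [-3.1 -9.6  1.1] 14.5
55.0 [ 508. -297.  303.] [-2.9 -9.  -0.1] 15.0
50.0 [ 490. -297.  290.] [-2.7 -7.3 -0.3] 14.4
45.0 [ 473. -297.  275.] [-2.2 -8.1 -1. ] 14.9
40.0 [ 458. -297.  259.] [-3.  -8.  -0.5] 15.1
35.0 [ 444. -297.  242.] [-1.7 -8.9 -2.4] 14.7
30.0 [ 432. -297.  223.] [-1.  -9.4 -2.1] 14.5
25.0 [ 421. -297.  204.] [-3.1 -7.7 -1.2] 14.5
20.0 [ 412. -297.  183.] [-3.4 -8.7 -1.5] 14.8
15.0 [ 405. -297.  162.] [-4.6 -8.6 -2.3] 14.8
10.0 [ 399. -297.  141.] [-6.7 -7.9 -0.6] 14.9
5.0 [ 396. -297.  119.] [-7.6 -9.3 -0.6] 14.6
0.0 [ 394. -297.   96.] [-10.   -9.8  -1.2] 14.7
False [ 393.7 -296.6   92.2] [-10.8 -10.9  -1.2]
45.1333
```

View pics/sc4.png

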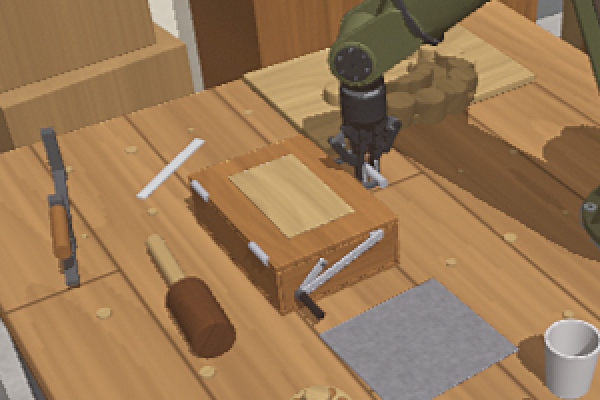

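The lid looks shut or nearly so. I'll press gently to the stop.

```bash
python3 - <<'E'
from h import *
st=bot.read_state
p=np.array(st()['ee_pos'])
print(bot.servo_line(p-[0,0,14],speed=15,until_force=15),np.round(st()['ee_pos'],1),np.round(st()['ft_force'],1)); bot.dwell(.5)
bot.move_gripper(28); p=np.array(st()['ee_pos'])
bot.servo_line([p[0],p[1],250],speed=120); bot.move_to([480,60,420],down(np.radians(95)))
c=cam('top');P=cloud(c);Z=P[...,2]
cv2.imwrite('pics/x.png',c['image'])
for u in (460,500,540):
    print(u,[P[v,u].round(0).tolist() for v in (215,240,265,285)])
m=np.zeros(Z.shape,bool);m[285:310,480:530]=True;m&=(Z>75)&(Z<130);print(P[m].mean(0),np.percentile(P[m],[5,95],0))
print(st()['clock'])
E
```

```text
True [ 393.6 -296.7   91.8] [-2.6 -0.4  7.1]
460 [[626.0, -192.0, 95.0], [559.0, -189.0, 98.0], [493.0, -187.0, 99.0], [441.0, -185.0, 98.0]]
500 [[624.0, -299.0, 94.0], [557.0, -294.0, 101.0], [491.0, -291.0, 103.0], [439.0, -291.0, 96.0]]
540 [[621.0, -402.0, 100.0], [555.0, -398.0, 104.0], [489.0, -394.0, 109.0], [437.0, -396.0, 96.0]]
[ 412.59278429 -299.32512929   97.02908057] [[ 389.12077096 -352.79264089   89.58964019]
 [ 438.52954656 -247.54900199  103.16494825]]
49.2583
```

Shut. Next: re-measure the rosette and place it on the pad.

```bash
cat > s4.py <<'E'
from h import *
st=bot.read_state
def boss(lo=42,hi=62,w=(300,420,140,240)):
    c=cam('top');P=cloud(c);Z=P[...,2];m=np.zeros(Z.shape,np.uint8);m[w[2]:w[3],w[0]:w[1]]=((Z>lo)&(Z<hi))[w[2]:w[3],w[0]:w[1]]
    n,l,s,ce=cv2.connectedComponentsWithStats(m); i=1+np.argmax(s[1:,4]); q=P[l==i]; u,v=ce[i]
    return onz(c,u,v,52),s[i,4],cv2.minEnclosingCircle(q[:,:2].astype(np.float32))
b,n,e=boss(); print(b,n,e)
if abs(e[1]-18)>5: raise SystemExit
pad=[486,291]
bot.move_gripper(62)
q=down(np.radians(95)); bot.move_to([b[0],b[1],160],q)
print(bot.servo_line([b[0],b[1],42],speed=100,until_force=8),st()['ee_pos'])
bot.move_gripper(0,50); s=st();print('w',s['grip_width'])
if not 32<s['grip_width']<40: raise SystemExit
bot.servo_line([b[0],b[1],160]); print(st()['grip_width'])
bot.move_to([560,180,180],down(np.radians(110)))
bot.move_to([*pad,140],down(np.radians(120)))
print(bot.servo_line([*pad,49],speed=60,until_force=6),st()['ee_pos'])
bot.move_gripper(62); bot.servo_line([*pad,140]); bot.move_to([560,120,300],down(np.radians(110)))
c=cam('top');cv2.imwrite('pics/top5.png',c['image'][150:330,190:410].repeat(3,0).repeat(3,1))
try: print(boss(48,68,(250,310,240,305)))
except Exception as ex: print(ex)
print(st()['clock'])
E
python3 s4.py
```

```text
[703.6500069   69.99041729  52.        ] 139 ((704.5543212890625, 69.13603210449219), 18.022005081176758)
False [704.0530015   70.0050943   42.87691392]
w 34.80346896824481
34.759970478265394
False [486.16901786 291.0815622   49.35483801]
(array([487.17225719, 290.93132197,  52.        ]), np.int32(137), ((487.4547424316406, 290.69952392578125), 17.837804794311523))
58.9
```

View pics/top5.png

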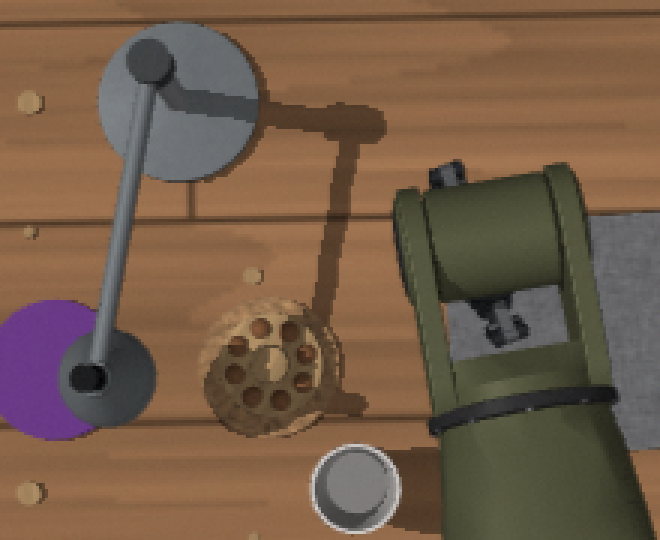

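The rosette is centred on the cork pad (boss at crop 272,366), boss up. Next is the lamp.

```bash
cat > s5.py <<'E'
from h import *
st=bot.read_state
K=np.array([478,420.5]);S=np.array([733.4,373.]);T=np.array([487,291.])
a0=np.arctan2(*(K-S)[::-1]);a1=np.arctan2(*(T-S)[::-1])%(2*np.pi);r=np.hypot(*(K-S));print(np.degrees([a0,a1]),r)
p=st()['ee_pos'];bot.servo_line([p[0],p[1],420]);bot.move_gripper(60)
bot.move_to([*K,400],down(a0))
print(bot.servo_line([*K,252],speed=100,until_force=8),st()['ee_pos'])
bot.move_gripper(0,40);s=st();print(s['grip_width'],np.round(s['ft_force'],1))
if not 17<s['grip_width']<27: raise SystemExit
for a in np.linspace(a0,a1,8)[1:]:
    bot.servo_line([*(S+r*np.array([np.cos(a),np.sin(a)])),252],down(a),speed=60)
    f=np.array(st()['ft_force']);print(f.round(1))
    if np.abs(f).max()>30: raise SystemExit
bot.dwell(.3);bot.move_gripper(60);p=st()['ee_pos'];print(p);bot.servo_line([p[0],p[1],400]);bot.move_to([560,20,420],down(np.radians(100)))
c=cam('top');P=cloud(c);Z=P[...,2];m=np.zeros(Z.shape,bool);m[240:310,230:330]=True;m&=(Z>255)&(Z<285);v,u=np.where(m)
k=onz(c,u.mean(),v.mean(),268);print('knob',m.sum(),k,'off',np.hypot(*(k[:2]-T)),st()['clock'])
cv2.imwrite('pics/sc6.png',cam('scene')['image'])
E
python3 s5.py
```

```text
[169.46434614 198.40704051] 259.7795411497988
False [478.11112753 420.62216592 252.60347968]
21.30888927448552 [-0.5  0.7  2.5]
[-0.3 -1.2  4.9]
[ 1.6 -1.3  6.4]
[ 2.3 -0.5  6.2]
[ 4.3 -1.   5.5]
[5.3 0.3 5.7]
[6.2 0.5 5.3]
[7.5 1.2 4.8]
[486.79548047 291.07168952 251.81625054]
knob 74 [487.3060685  289.43185565 268.        ] off 1.5977342189792136 69.5833
```

View pics/sc6.png

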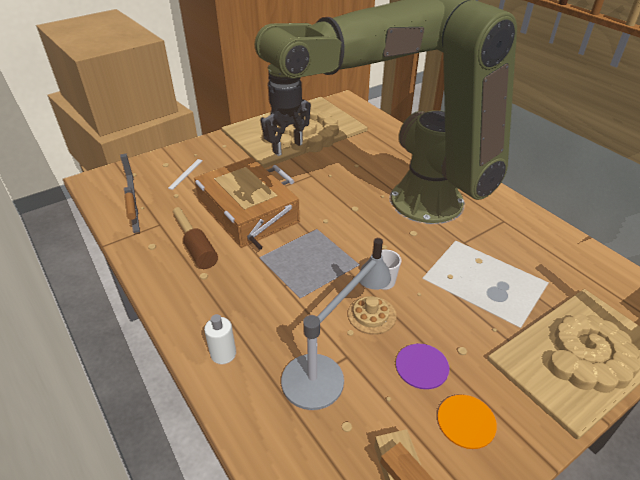

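The scene shows the lid shut, the lamp over the pad with its knob at (378,247), and the rosette at (372,313). A last check that the rosette hasn't been knocked since, then I hand in.

```bash
python3 - <<'E'
from h import *
c=cam('scene');print(proj(c,[487,291,52]),proj(c,[487,291,6]));P=cloud(c);Z=P[...,2];m=np.zeros(Z.shape,bool);m[285:335,340:405]=True
k=m&(Z>12)&(Z<32);q=P[k];print(cv2.minEnclosingCircle(q[:,:2].astype(np.float32)))
k=m&(Z>44)&(Z<60)&(np.hypot(P[...,0]-487,P[...,1]-291)<60);q=P[k];print(k.sum(),cv2.minEnclosingCircle(q[:,:2].astype(np.float32)),np.median(q[:,2]))
if np.hypot(*(np.mean(q,0)[:2]-[487,291]))<10: print(bot.finish_job())
E
```

```text
[371.07095158 302.03463402] [369.90328494 313.43052478]
((452.3853759765625, 283.9463806152344), 85.06212615966797)
127 ((486.4722595214844, 292.4539794921875), 19.631975173950195) 55.81315850339206
the job is handed in; nothing more can be done
None
```

The job is handed in, with no verdict returned: both tools are in the chest and the lid is shut. My last measurements put the rosette within about 2 mm of the cork pad's middle and the lamp head within about 2 mm of straight above it. I kept clear of the mallet and the pot.

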